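Unload the heat-sink bonding fixture

TASK

The glue has cured: unload the bonding fixture from the top down, one piece at a time, leaving the pieces below standing where they are. Lift the keeper bar straight up and level out of both its brackets and lay it in the two saddles of the bar rest; then stand the knob weight upright in the large empty pocket of the wooden block; then lay the pressure plate flat and wholly on the cork pad; and last put the circuit board, heat sink up, flat on the four posts inside the corner stops of the inspection nest. Set every piece down gently, without dropping it or tipping the board.

Things in the scene. Friction and masses are not known exactly. Their poses are not given: they have to be found in the camera images.
- fixture: Bonding fixture, fixed: dark base 110 x 210 x 10 mm (x, y, z); at y = +-85 mm an aluminium upright, 12 mm thick in y, 40 wide, 120 tall, topped by an open U bracket: slot 20 mm wide in x, floor at z = 95 mm. Between them the board lies on four posts (tops z = 20 mm) within low corner stops (25 mm high, none near the middle of its long sides). Origin under the base's centre, z up, y along the bar.
- bar: Keeper bar: square steel bar 16 x 16 mm, 200 mm long along its y axis, a thin black 21 mm square cap on each end, 0.25 kg. At the start it lies across the fixture in both U brackets, underside 95 mm above the bench, 1 mm above the weight's knob. Origin: centre of the underside of the 16 mm bar, z up.
- weight: Knob weight: steel cylinder 40 mm in diameter, 26 mm tall, on it a neck 11 mm in diameter and 6 mm tall, then a round knob 18 mm in diameter from 32 to 44 mm height; 0.29 kg. Stands upright on the pressure plate, knob under the bar. Origin: centre of its underside, z up; its yaw is arbitrary.
- plate: Pressure plate: flat aluminium plate 50 x 56 x 12 mm (x, y, z), 0.09 kg, lying loose on the heat sink, under the weight; it overhangs the heat sink by about 5 mm in x and 8 mm in y. Origin: centre of its underside, z up.
- board: Green circuit board 60 x 84 x 2 mm (x, y, z), 0.1 kg; a black header strip along each long edge (flush at x = +-30 mm, 64 mm long, top 10.5 mm above the underside); bonded in its middle a black finned heat sink 40 x 40 mm, top 18 mm above the underside; end connectors up to 12 mm. Can be gripped across its long edges (60 mm). Lies in the fixture. Origin: centre of its underside, z up.
- bar_rest: Bar rest, fixed: dark plate 56 x 160 x 6 mm (x, y, z) with two grey open-topped U saddles at y = +-60 mm, 14 mm thick in y: slot 34 mm wide in x, floor at z = 20 mm, arms up to z = 42 mm. The bar belongs in both saddles, along y, about centred. Origin under the centre at bench height, z up.
- weight_block: Wooden weight block, fixed, 74 x 124 x 22 mm (x, y, z), with two round pockets 8 mm deep (floors at z = 14 mm): a large empty one 58 mm in diameter, and, centred at y = +58.5 mm from it, one of 35 mm in which a smaller knob weight stands and stays (top 42 mm above the bench). Origin: under the centre of the large pocket, at bench height.
- pad: Cork pad, fixed: 76 x 80 x 4 mm (x, y, z), flat on the bench: the pressure plate's place. Origin under its centre, at bench height.
- nest: Inspection nest, fixed: grey plate 112 x 130 x 8 mm (x, y, z), four white posts (tops at z = 16 mm) and four black L-shaped corner stops (21 mm high) that leave the board 9 mm of play on every side, open at the middle of the long sides for fingers. The board lies with its y axis along the nest's, either way round. Origin under its centre, at bench height, z up.

How it is judged:
By the outcome, as a careful person would: the job done as asked, in the order asked, and still so for the second after the job is handed in, with the robot touching nothing.
It also fails if it takes over 144 s, if anything falls off the work surface, if the arm or the gripper's body presses on something with over 40 N, if the wrist force passes 120 N, or if a joint passes its speed limit or range.

ROBOT

A 7-joint arm with a two-finger parallel gripper is mounted at the origin on the work surface. World frame = base frame: x ahead of the robot, y to its left, z up, the work surface at z = 0. Lengths are in m, angles in rad, forces in N, time in s.
With the tool pointing down it reaches from about 0.425 to 0.875 m from the base axis. Payload 4.7 kg.
Tool frame: the origin (TCP) lies midway between the tips of the shut fingers; the grasp point (between the pads) lies 19 mm behind it; z points along the fingers, y is the line along which they close (so a half turn about z gives the same grasp; the last joint's range is limited). The gripper opens to 87 mm and grips with 3 to 60 N. Pads are 19 mm wide; open, the fingers measure 117 mm over their backs; the gripper's body (75 mm by 190 mm) begins 51 mm behind the grasp point.
Start: joints at [-1.28, 0.321, -0.07, 1.45, 0.023, 1.371, -0.057], TCP at [0.178, 0.625, 0.223] pointing down, gripper open.
Joint ranges: [-2.86, 2.86], [-0.3, 2.09], [-1.38, 1.24], [0.06, 2.45], [-1.56, 4.7], [0.09, 2.05], [-2.69, 2.69]. Speed limits (rad/s): [2.57, 2.57, 3.14, 3.14, 3.14, 3.14, 3.14].

INTERFACE

Orientations are given as a rotation vector (axis times angle).
In Python, from bench import ctrl gives the robot as it stands. The module is installed in compiled form; this text tells all that it offers.
- The arm moves only by the shell command python3 -m handwheel 'ROWS' [FORCE]. ROWS is JSON, a list of rows, each a list of 7 numbers: the finger opening in m, from 0 to 0.087, then the shift along the tool's x, y, z in m, then the turn, a rotation vector about the tool's x, y, z in degrees. A call has 1 to 12 rows; each row shifts and turns the commanded pose from where the row before left it, along the tool's axes as they then stand; what a row does not reach is not made up. A row lasts 1/8 s, in which the tool goes at most 62.5 mm and 10.7 degrees, less where a joint would pass 70% of its speed; a pose out of reach is approached as far as the arm can. A call is refused whole if a number of a shift passes 0.0625 or a number of a turn 10.7, either way. A call with a gripper value outside its range is refused whole. The fingers move at their own pace and stop on an object; FORCE is the grip in N (left out, the last holds). Time passes only in rows, so rows that do not move let the fingers close. It gives the time, the measured TCP pose, the force, the opening and the grip force at its end, in the units of the state.
- ctrl.get_state(): the state, without advancing time (a new reading comes with each control period).
- ctrl.get_image(name): name is "scene" or "top" or "wrist"; returns (picture, depth): 480x640x3 uint8, blue, green, red; 480x640 float32, m along the optical axis (not along the pixel's ray), 0 where there is no reading.
- ctrl.camera_info(name): a dict with "intrinsics" (3x3 intrinsics, pixels), "R" (3x3) and "t" (3): a world point X has camera coordinates R X + t. Camera axes: x right, y down, z forward; pixel columns grow to the right and rows downward; lengths in m; the calibration is good to about 2 mm. A picture is of the moment at which its call begins: read the wrist's pose just before it. camera_info takes no time and is no camera call; for the wrist camera it gives the pose at the moment of the call.
- ctrl.close_job(): hands the job in; it is judged then, once.
The state is a dict: "time": time; "joint_positions": joint angles; "qd": joint speeds; "joint_torque": joint torques, N m; "position": TCP position; "tool_rot": TCP orientation; "ft_force": force on the tool from outside, world axes, zero at the start; "torque": the same for the moment, N m; "grip_width": opening from 0.0 (shut) to 1.0 (fully open); "grip_force": force on a finger pad.
Only numpy, scipy, OpenCV 4.12 (cv2) and the standard library are available. Lean on these libraries where they do the work, as an engineer would, in place of code of your own. Each camera call takes 0.05 s, during which the arm holds its last target. There are 200 camera calls.

## Working session

There is one attempt and no reset: what is moved stays moved. The work goes in short steps, Python scripts to look and compute and a shell command to move; the robot and the scene stay as the last step left them, time stands still between calls to the robot, and variables do not carry over. Pictures are saved under pics/ and viewed, at most 14 in all, crops included, and the job is handed in when it is done.

```bash
mkdir -p pics; cat > h.py <<'E'
import numpy as np, cv2
from bench import ctrl
from scipy.spatial.transform import Rotation as Ro
def cloud(name):
    ci=ctrl.camera_info(name); im,d=ctrl.get_image(name)
    K=np.array(ci["intrinsics"]);R=np.array(ci["R"]);t=np.array(ci["t"])
    v,u=np.mgrid[0:480,0:640]
    P=np.stack([(u-K[0,2])/K[0,0]*d,(v-K[1,2])/K[1,1]*d,d],-1)
    X=(P-t)@R; X[d==0]=np.nan
    return im,X
E
python3 - <<'E'
from h import *
s=ctrl.get_state(); print({k:np.round(v,3) for k,v in s.items()})
for n in ("top","scene"):
    im,X=cloud(n); cv2.imwrite(f"pics/{n}0.png",im); np.savez(f"{n}0.npz",im=im,X=X)
    ci=ctrl.camera_info(n); print(n,np.round(ci["R"],3).tolist(),np.round(ci["t"],3))
E
```

```text
{'time': np.float64(0.0), 'joint_positions': array([-1.28 ,  0.322, -0.07 ,  1.452,  0.023,  1.371, -0.057]), 'qd': array([-0.002,  0.   , -0.001, -0.   ,  0.001, -0.001, -0.001]), 'joint_torque': array([-0.0000e+00, -4.9129e+01, -4.0400e-01, -3.1253e+01, -6.4000e-02,
        4.3000e-02,  0.0000e+00]), 'position': array([0.178, 0.625, 0.221]), 'tool_rot': array([-4.330e-01, -3.111e+00,  3.000e-03]), 'ft_force': array([-0.381,  0.55 , -0.086]), 'torque': array([ 0.005, -0.009, -0.026]), 'grip_force': np.float64(0.0), 'grip_width': np.float64(1.001)}
top [[-0.115, -0.993, -0.001], [-0.972, 0.112, -0.209], [0.207, -0.023, -0.978]] [0.043 0.541 0.885]
scene [[-0.56, 0.829, -0.018], [0.58, 0.376, -0.722], [-0.592, -0.414, -0.691]] [ 0.291 -0.245  1.211]
```

View pics/top0.png

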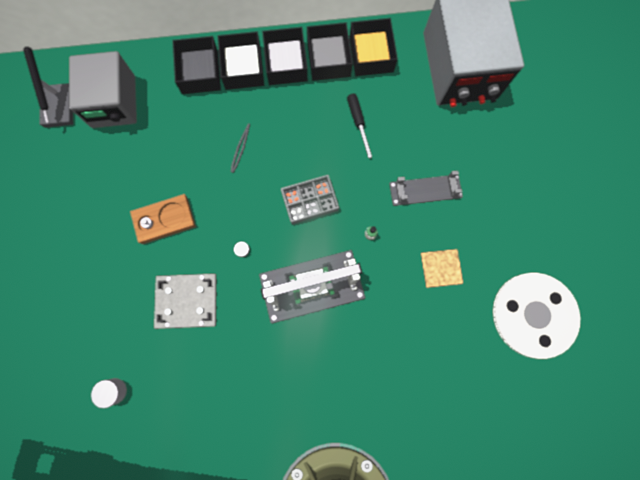

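View pics/scene0.png

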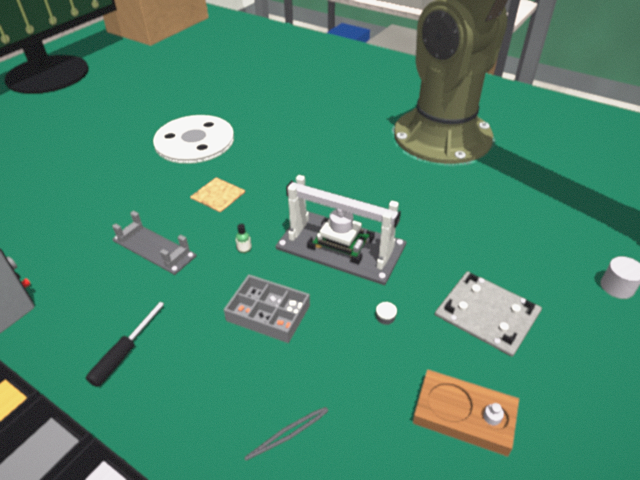

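The top view shows the fixture at (313,287), bar rest (427,188), cork (442,268), nest (185,301) and wooden block (162,218). The scene view agrees, with the bar in both brackets. Next I'll get coarse poses.

```bash
python3 - <<'E'
from h import *
for n,seeds in (("top",dict(fix=(313,287),rest=(427,188),pad=(442,268),nest=(185,301),block=(175,215),tray=(310,199),bottle=(371,233),puck=(241,249))),("scene",dict(fix=(325,245),rest=(150,250),pad=(218,194),nest=(490,312),block=(460,425)))):
    f=np.load(n+"0.npz"); im,X=f["im"],f["X"]
    hsv=cv2.cvtColor(im,cv2.COLOR_BGR2HSV)
    m=~((hsv[...,0]>68)&(hsv[...,0]<90)&(hsv[...,1]>120))&np.isfinite(X[...,2])
    nn,lab=cv2.connectedComponents(m.astype(np.uint8),connectivity=4)
    for k,(u,v) in seeds.items():
        P=X[lab==lab[v,u]]; z=P[:,2]
        r=cv2.minAreaRect((P[:,:2]*1000).astype(np.float32))
        print(n,k,len(P),np.round(r[0],1),np.round(r[1],1),round(r[2],1),"z",np.round(np.percentile(z,[2,50,98])*1000,1))
    b=X[...,2]; 
    if 1:
        sel=(b>.1)&(b<.125)&(abs(X[...,0]-.45)<.15)&(abs(X[...,1])<.2)
        P=X[sel]; r=cv2.minAreaRect((P[:,:2]*1000).astype(np.float32)); print("bar",len(P),r)
E
```

```text
top fix 5573 [451.8  -4.6] [158.8 221.8] 7.6 z [ -2.   10.9 117.6]
top rest 1801 [ 632.8 -286.8] [166.1  69.8] 89.7 z [-0.7  6.1 41.8]
top pad 1418 [ 446.1 -291.8] [86.9 82. ] 89.7 z [-2.2  3.1  6.8]
top nest 3344 [439.9 274.8] [136.6 116.4] 85.5 z [-1.   7.7 20.2]
top block 2202 [628.4 316. ] [ 88.1 135. ] 12.8 z [-1.3 19.8 30.7]
top tray 2060 [634.6 -20.9] [ 96.8 118.7] 9.9 z [-1.7  4.9 29.4]
top bottle 144 [ 538.5 -145. ] [28.  25.4] 56.9 z [-2.7 34.6 59.6]
top puck 220 [539.  143.6] [35.9 35.9] 39.2 z [-2.1 17.3 21.8]
bar 1070 ((439.5142822265625, -1.7494583129882812), (40.04681396484375, 199.41998291015625), 8.105389595031738)
scene fix 8087 [388.5 -41.6] [224.6 277.8] 7.7 z [ -0.6  24.  115.8]
scene rest 2369 [ 612.8 -301.4] [ 85.  199.6] 0.5 z [-0.8  6.4 41.8]
scene pad 1140 [ 442.7 -292.6] [91.8 87.2] 89.7 z [-1.8  3.3  6. ]
scene nest 5017 [433.  273.2] [134.9 125.8] 85.7 z [-0.8  7.6 20.2]
scene block 6021 [615.1 311.4] [ 94.6 131.9] 12.3 z [-0.9 20.1 30.1]
bar 1510 ((438.80413818359375, -1.1283721923828125), (44.624290466308594, 200.48582458496094), 8.825632095336914)
```

```bash
cat >> h.py <<'E'
def plan(x,y,z,yaw):
    """target TCP (m), tool down, tool-y axis at yaw (deg) from world +y, mod 180; prints shift in tool axes (mm) and turn (deg)"""
    s=ctrl.get_state(); R0=Ro.from_rotvec(s["tool_rot"]); best=None
    for k in (0,180):
        a=np.radians(yaw+k); yy=np.array([-np.sin(a),np.cos(a),0]); zz=np.array([0,0,-1.]); xx=np.cross(yy,zz)
        r=(R0.inv()*Ro.from_matrix(np.c_[xx,yy,zz])).as_rotvec(degrees=True)
        q7=s["joint_positions"][6]+np.radians(r[2])
        print("opt",k,"turn",np.round(r,2),"q7~",round(q7,2))
    print("shift mm (before turn)",np.round(R0.inv().apply(np.array([x,y,z])-s["position"])*1000,1),"pos",np.round(s["position"]*1000,1),"q",np.round(s["joint_positions"],2),"t",round(s["time"],2),"w",round(s["grip_width"]*87,1))
E
python3 - <<'E'
from h import *
plan(.40,0,.33,98)
ci=ctrl.camera_info("wrist"); R=np.array(ci["R"]);t=np.array(ci["t"]); s=ctrl.get_state(); T=Ro.from_rotvec(s["tool_rot"])
print("cam in tool",T.inv().apply(-R.T@t-s["position"]), "optical axis",T.inv().apply(R[2]),"cam x",T.inv().apply(R[0]),ci["intrinsics"])
E
```

```text
opt 0 turn [-7.0000e-02 -1.0000e-01 -1.1386e+02] q7~ -2.04
opt 180 turn [-8.000e-02  6.000e-02  6.614e+01] q7~ 1.1
shift mm (before turn) [-384.7 -540.4 -107.5] pos [177.6 624.8 221.6] q [-1.28  0.32 -0.07  1.45  0.02  1.37 -0.06] t 0.1 w 86.9
cam in tool [ 0.07933698 -0.00052014 -0.16158719] optical axis [-0.28705173  0.00107308  0.95791448] cam x [-9.82183932e-04  9.99998517e-01 -1.41454728e-03] [[395.5221842    0.         321.89224293]
 [  0.         395.5221842  240.34310554]
 [  0.           0.           1.        ]]
```

```bash
python3 - <<'E'
from h import *
plan(.45,.2,.31,98)
E
```

```text
opt 0 turn [-7.0000e-02 -1.0000e-01 -1.1386e+02] q7~ -2.04
opt 180 turn [-8.000e-02  6.000e-02  6.614e+01] q7~ 1.1
shift mm (before turn) [-378.2 -334.3  -87.8] pos [177.6 624.8 221.6] q [-1.28  0.32 -0.07  1.45  0.02  1.37 -0.06] t 0.1 w 86.9
```

```bash
python3 -m handwheel '[[0.087,-0.038,-0.0334,-0.0088,0,0,0],[0.087,-0.038,-0.0334,-0.0088,0,0,0],[0.087,-0.038,-0.0334,-0.0088,0,0,0],[0.087,-0.038,-0.0334,-0.0088,0,0,0],[0.087,-0.038,-0.0334,-0.0088,0,0,0],[0.087,-0.038,-0.0334,-0.0088,0,0,0],[0.087,-0.038,-0.0334,-0.0088,0,0,0],[0.087,-0.038,-0.0334,-0.0088,0,0,0],[0.087,-0.038,-0.0334,-0.0088,0,0,0],[0.087,-0.038,-0.0334,-0.0088,0,0,0]]'
python3 -m handwheel '[[0.087,0,0,0,0,0,9.5],[0.087,0,0,0,0,0,9.5],[0.087,0,0,0,0,0,9.5],[0.087,0,0,0,0,0,9.5],[0.087,0,0,0,0,0,9.5],[0.087,0,0,0,0,0,9.5],[0.087,0,0,0,0,0,9.1],[0.087,0,0,0,0,0,0],[0.087,0,0,0,0,0,0]]'
python3 - <<'E'
from h import *
plan(.45,.2,.31,98)
im,X=cloud("wrist"); cv2.imwrite("pics/w1.png",im); np.savez("w1.npz",im=im,X=X)
E
```

```text
time: 1.35
position: [0.4524, 0.1985, 0.3106]
tool_rot: [-0.433, -3.111, -0.0]
ft_force: [-0.6, 0.5, -0.4]
grip_width: 1.001
grip_force: 0.0
time: 2.48
position: [0.4518, 0.2001, 0.3104]
tool_rot: [-2.057, -2.374, 0.001]
ft_force: [0.4, 0.4, 0.6]
grip_width: 1.0
grip_force: 0.0
opt 0 turn [-1.0000e-02 -3.0000e-02 -1.7981e+02] q7~ -3.48
opt 180 turn [-0.02  0.01  0.19] q7~ -0.34
shift mm (before turn) [ 0.2 -1.8  0.4] pos [451.8 200.1 310.4] q [-0.77 -0.05  0.29  1.69  0.01  1.5  -0.34] t 2.48 w 87.0
```

View pics/w1.png

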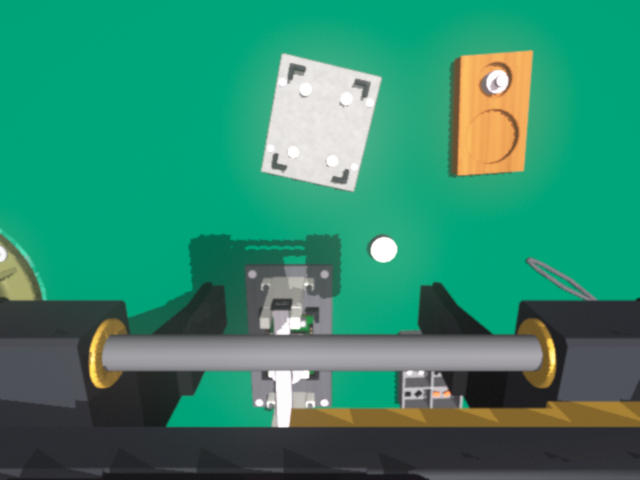

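The wrist view shows the nest (322,122) and block (493,115, large pocket at (493,136)) clearly. The gripper hides the lower part of the image. Now I'll fit both and plan views of the fixture and the right side.

```bash
cat >> h.py <<'E'
def rect(X,box,zlo,zhi,im=None,hs=None):
    """min-area rect (mm) of largest component with z in range inside box (x0,x1,y0,y1)"""
    m=(X[...,2]>zlo)&(X[...,2]<zhi)&(X[...,0]>box[0])&(X[...,0]<box[1])&(X[...,1]>box[2])&(X[...,1]<box[3])
    if hs is not None:
        h=cv2.cvtColor(im,cv2.COLOR_BGR2HSV); m&=hs(h)
    n,l,st,_=cv2.connectedComponentsWithStats(m.astype(np.uint8))
    if n<2: print("none"); return None
    k=1+np.argmax(st[1:,4]); P=X[l==k]
    r=cv2.minAreaRect((P[:,:2]*1000).astype(np.float32)); print(len(P),np.round(r[0],1),np.round(r[1],1),round(r[2],2),"z",np.round(np.nanmedian(P[:,2])*1000,1)); return l==k
notgreen=lambda h: ~((h[...,0]>65)&(h[...,0]<92)&(h[...,1]>110))
E
python3 - <<'E'
from h import *
f=np.load("w1.npz"); im,X=f["im"],f["X"]
rect(X,(.33,.55,.17,.38),.0055,.011,im,notgreen)
rect(X,(.33,.55,.17,.38),-.01,.011,im,notgreen)
rect(X,(.33,.55,.17,.38),.0135,.018)
m=(X[...,2]>.0185)&(X[...,2]<.024)&(X[...,0]<.55)&(X[...,1]>.15)
n,l,st,c=cv2.connectedComponentsWithStats(m.astype(np.uint8))
for k in range(1,n):
    if st[k,4]>8: 
        P=X[l==k]; r=cv2.minAreaRect((P[:,:2]*1000).astype(np.float32)); print("stop",st[k,4],np.round(r[0],1),np.round(r[1],1),round(r[2],1))
b=(.54,.72,.22,.42)
mk=rect(X,b,.019,.025,im,notgreen)
rect(X,b,.01,.025,im,notgreen)
# pocket floor circle
h=cv2.cvtColor(im,cv2.COLOR_BGR2HSV)
m=(X[...,2]>.011)&(X[...,2]<.0165)&(X[...,0]>.58)&(X[...,0]<.68)&(X[...,1]>.25)&(X[...,1]<.33)&notgreen(h)
n,l,st,c=cv2.connectedComponentsWithStats(m.astype(np.uint8)); k=1+np.argmax(st[1:,4])
P=X[l==k]; print("pocket floor",len(P),cv2.minEnclosingCircle((P[:,:2]*1000).astype(np.float32)),P.mean(0))
m=(X[...,2]>.032)&(X[...,2]<.05)&(X[...,0]>.55)&(X[...,1]>.25)
P=X[m]; print("small knob",len(P),P.mean(0))
plan(.44,-.15,.29,98)
E
```

```text
10670 [437.2 273.9] [129.9 111.9] 85.64 z 7.4
11140 [437.6 273.9] [133.7 115.6] 85.59 z 7.4
104 [417.4 309.1] [10.9 11.2] 8.32 z 15.4
stop 135 [405.4 324.4] [15.9 16.6] 85.1
stop 130 [476.1 319.1] [15.5 16.9] 85.3
stop 110 [398.3 228.5] [15.4 17.2] 82.8
stop 111 [469.  223.4] [16.1 16.7] 85.4
stop 13 [528.5 152.7] [10.4  2.8] 26.0
stop 27 [538.4 153.6] [14.7  6.7] 2.0
5204 [623.  311.3] [ 75.6 124.3] 12.24 z 21.6
8155 [622.9 311.3] [ 75.7 124.4] 12.31 z 20.9
pocket floor 2100 ((628.6188354492188, 289.3724670410156), 28.832447052001953) [0.62942682 0.28984342 0.01368005]
small knob 136 [0.61368977 0.34348917 0.04072348]
opt 0 turn [-0.0000e+00 -2.0000e-02 -1.7984e+02] q7~ -3.48
opt 180 turn [-0.01  0.    0.16] q7~ -0.34
shift mm (before turn) [-344.9  -61.4   20.4] pos [451.8 200.1 310.4] q [-0.77 -0.05  0.29  1.69  0.01  1.5  -0.34] t 2.52 w 86.9
```

```bash
python3 -m handwheel '[[0.087,-0.0575,-0.01,0,0,0,0],[0.087,-0.0575,-0.01,0,0,0,0],[0.087,-0.0575,-0.01,0,0,0,0],[0.087,-0.0575,-0.01,0,0,0,0],[0.087,-0.0575,-0.01,0.01,0,0,0],[0.087,-0.0575,-0.01,0.01,0,0,0],[0.087,0,0,0,0,0,0],[0.087,0,0,0,0,0,0]]'
python3 - <<'E'
from h import *
im,X=cloud("wrist"); cv2.imwrite("pics/w2.png",im); np.savez("w2.npz",im=im,X=X)
b=(.36,.54,-.15,.15)
rect(X,b,.107,.1125); rect(X,b,.1135,.125);
m=(X[...,2]>.08)&(X[...,0]>.3)&(X[...,0]<.6)&(X[...,1]>-.13)&(X[...,1]<.15)
print(np.histogram(X[m][:,2],bins=np.arange(.08,.13,.003)))
rect(X,b,.007,.0125)
plan(.44,-.15,.29,98)
E
```

```text
time: 3.52
position: [0.4408, -0.1493, 0.2906]
tool_rot: [-2.059, -2.372, -0.001]
ft_force: [0.1, -0.1, 0.2]
grip_width: 1.001
grip_force: 0.0
3173 [443.1 -40.3] [ 19.3 122.4] 9.28 z 110.5
185 [464.4 -83.5] [10.  11.2] 8.44 z 119.4
(array([   0,    3,    2,    5,   40,   20,   23,   34,   28,  871, 2365,
         47,   99,  265,    0,    0]), array([0.08 , 0.083, 0.086, 0.089, 0.092, 0.095, 0.098, 0.101, 0.104,
       0.107, 0.11 , 0.113, 0.116, 0.119, 0.122, 0.125, 0.128]))
4565 [411.9 -33.5] [ 50.3 153. ] 8.21 z 9.5
opt 0 turn [ 5.0000e-02  2.0000e-02 -1.7981e+02] q7~ -2.82
opt 180 turn [ 0.01 -0.03  0.19] q7~ 0.32
shift mm (before turn) [-1.3 -1.3  0.6] pos [ 441.1 -148.5  290.6] q [-0.5  -0.17  0.69  1.8   0.11  1.47  0.31] t 3.58 w 86.9
```

View pics/w2.png

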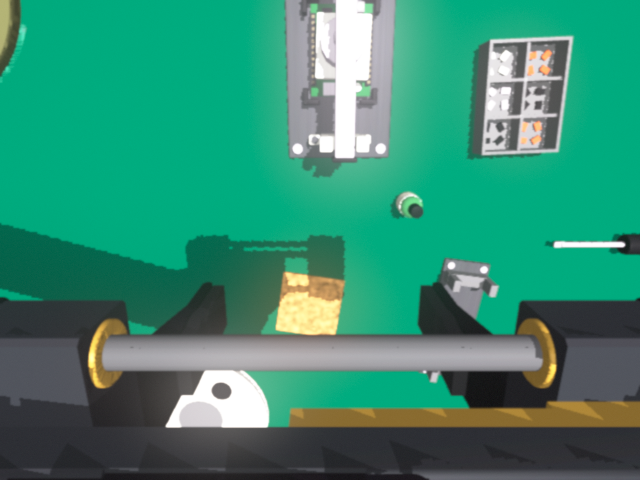

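The bar is at about (345,70), and the image cuts off its far end. Shifting by 7 cm will show the whole fixture.

```bash
python3 -m handwheel '[[0.087,0.05,0,0,0,0,0],[0.087,0.03,0,0,0,0,0],[0.087,0,0,0,0,0,0],[0.087,0,0,0,0,0,0]]'
python3 - <<'E'
from h import *
im,X=cloud("wrist"); cv2.imwrite("pics/w3.png",im); np.savez("w3.npz",im=im,X=X)
b=(.34,.56,-.15,.15)
mk=rect(X,b,.107,.1135); 
P=X[mk]*1000
# bar line: mid of x-edges per y bin
B=[]
for y in np.arange(-90,91,6):
    q=P[abs(P[:,1]-y)<3]
    if len(q)>10: B.append((y,(q[:,0].min()+q[:,0].max())/2,np.ptp(q[:,0])))
B=np.array(B); print(np.round(B,1).tolist()); print("ends",P[:,1].min(),P[:,1].max())
w=B[(B[:,2]<20)]; p=np.polyfit(w[:,0],w[:,1],1); print("line",p,np.degrees(np.arctan(-p[0])))
m=(X[...,2]>.1155)&(X[...,0]>.34)&(X[...,0]<.56)&(abs(X[...,1])<.13)&(X[...,2]<.125)
n,l,st,c=cv2.connectedComponentsWithStats(m.astype(np.uint8))
for k in range(1,n):
    if st[k,4]>20:
        r=cv2.minAreaRect((X[l==k][:,:2]*1000).astype(np.float32)); print("arm",st[k,4],np.round(r[0],1),np.round(r[1],1),round(r[2],1))
rect(X,b,.007,.0125); rect(X,b,-.01,.0125,im,notgreen)
for z0,z1 in((.047,.053),(.072,.08),(.085,.096)): rect(X,(.38,.5,-.06,.06),z0,z1)
plan(.44,0,.2,98)
E
```

```text
time: 4.08
position: [0.4298, -0.0705, 0.2907]
tool_rot: [2.058, 2.373, -0.0]
ft_force: [0.6, -0.9, 0.3]
grip_width: 1.001
grip_force: 0.0
4834 [438.1  -2.1] [ 20.5 199.9] 8.23 z 110.5
[[-90.0, 451.0, 16.4], [-84.0, 450.1, 16.2], [-78.0, 449.1, 16.1], [-72.0, 448.0, 15.8], [-66.0, 447.2, 15.9], [-60.0, 446.3, 15.9], [-54.0, 445.3, 15.7], [-48.0, 444.9, 16.7], [-42.0, 443.9, 16.6], [-36.0, 442.9, 16.5], [-30.0, 442.0, 16.4], [-24.0, 441.1, 16.4], [-18.0, 440.1, 16.2], [-12.0, 439.3, 15.9], [-6.0, 439.1, 16.2], [0.0, 438.1, 16.0], [6.0, 437.2, 15.9], [12.0, 436.2, 15.8], [18.0, 435.3, 15.9], [24.0, 434.3, 15.8], [30.0, 433.5, 15.9], [36.0, 432.9, 16.5], [42.0, 431.8, 16.3], [48.0, 430.9, 16.2], [54.0, 430.0, 16.1], [60.0, 429.0, 16.2], [66.0, 428.1, 16.0], [72.0, 427.6, 16.6], [78.0, 426.6, 16.7], [84.0, 425.5, 16.2], [90.0, 423.4, 18.7]]
ends -102.14951114801744 98.04706062823044
line [-1.45449826e-01  4.37762161e+02] 8.275628007235317
arm 245 [410.5  80.2] [ 9.2 12.1] 7.9
arm 254 [440.1  84.4] [ 9.8 12.4] 8.8
arm 151 [434.6 -87.4] [ 8.8 12.2] 8.2
arm 152 [464.1 -83.4] [ 9.7 11.9] 6.8
6003 [407.7  -5.4] [ 50.2 208.6] 8.1 z 9.4
6559 [410.1 -20.1] [ 60.1 269.2] 11.53 z 9.3
635 [422.  -4.] [18.1 55.4] 8.52 z 49.4
399 [424.3  -3.5] [12.  35.7] 8.56 z 75.4
9 [429.3  -2.4] [0.7 6. ] 8.81 z 92.9
opt 0 turn [-3.0000e-02  3.0000e-02 -1.7995e+02] q7~ -3.02
opt 180 turn [0.02 0.02 0.05] q7~ 0.12
shift mm (before turn) [68.9 20.  90.7] pos [429.8 -71.  290.7] q [-0.55 -0.23  0.56  1.85  0.12  1.48  0.12] t 4.12 w 86.6
```

View pics/w3.png

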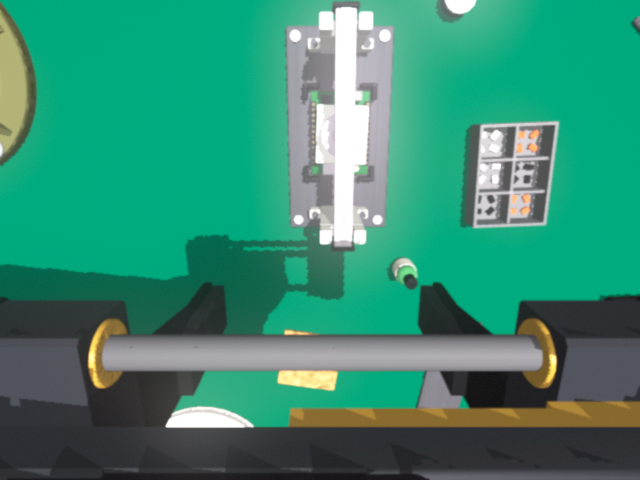

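The whole bar is visible at (345,125), centre about (438,-2) mm with yaw 8.3°. Before grasping I'll view the rest and pad.

```bash
python3 -m handwheel '[[0.087,-0.0525,0.004,0,0,0,0],[0.087,-0.0525,0.004,0,0,0,0],[0.087,-0.0525,0.004,0,0,0,0],[0.087,-0.0525,0.004,0,0,0,0],[0.087,-0.0525,0.004,0,0,0,0],[0.087,-0.0525,0.004,0,0,0,0],[0.087,0,0,0,0,0,0],[0.087,0,0,0,0,0,0]]'
python3 - <<'E'
from h import *
im,X=cloud("wrist"); cv2.imwrite("pics/w4.png",im); np.savez("w4.npz",im=im,X=X)
b=(.36,.52,-.38,-.22)
rect(X,b,-.01,.02,im,notgreen); rect(X,b,.0025,.007,im,notgreen)
b=(.55,.72,-.4,-.18)
rect(X,b,.004,.009); rect(X,b,-.01,.009,im,notgreen)
m=(X[...,2]>.038)&(X[...,2]<.046)&(X[...,0]>b[0])&(X[...,0]<b[1])&(X[...,1]>b[2])&(X[...,1]<b[3])
n,l,st,c=cv2.connectedComponentsWithStats(m.astype(np.uint8))
for k in range(1,n):
    if st[k,4]>8:
        r=cv2.minAreaRect((X[l==k][:,:2]*1000).astype(np.float32)); print("arm",st[k,4],np.round(r[0],1),np.round(r[1],1),round(r[2],1))
plan(.438,-.002,.16,98.3)
E
```

```text
time: 5.12
position: [0.497, -0.3794, 0.2903]
tool_rot: [-2.061, -2.37, 0.001]
ft_force: [0.4, 0.1, 0.3]
grip_width: 1.002
grip_force: 0.0
6035 [ 445.7 -290.2] [84.5 83.1] 89.3 z 3.3
4667 [ 444.5 -290.3] [79.8 75.7] 89.32 z 3.6
6088 [ 625.  -284.6] [ 56.1 159.6] 0.13 z 5.6
6431 [ 626.6 -283.7] [ 59.  161.3] 0.25 z 5.6
arm 149 [ 604. -225.] [14.1  8.4] 89.1
arm 147 [ 645.7 -224.7] [14.2  8.4] 89.5
arm 114 [ 604.4 -344.5] [ 8.3 13.6] 2.3
arm 118 [ 646.2 -344.5] [ 8.5 13.9] 1.1
opt 0 turn [-6.0000e-02 -4.0000e-02  1.7978e+02] q7~ 4.11
opt 180 turn [ 0.03 -0.04 -0.22] q7~ 0.97
shift mm (before turn) [381.   -6.1 131. ] pos [ 497.5 -378.4  290.7] q [-0.14  0.35  0.98  1.44 -0.29  1.51  0.97] t 5.17 w 87.0
```

View pics/w4.png

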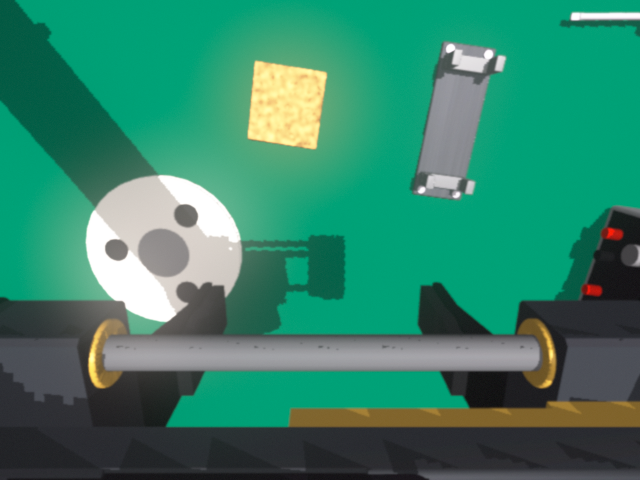

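The cork pad (287,105) and bar rest (455,120) are clear and both measured, with yaw near 0. Next I go to the bar.

```bash
python3 -m handwheel '[[0.087,0.0545,-0.001,0,0,0,0],[0.087,0.0545,-0.001,0,0,0,0],[0.087,0.0545,-0.001,0,0,0,0],[0.087,0.0545,-0.001,0,0,0,0],[0.087,0.0545,-0.001,0,0,0,0],[0.087,0.0545,-0.001,0,0,0,0],[0.087,0.0545,0,0.05,0,0,0],[0.087,0,0,0.05,0,0,0],[0.087,0,0,0.03,0,0,0],[0.087,0,0,0,0,0,0],[0.087,0,0,0,0,0,0]]'
python3 - <<'E'
from h import *
plan(.438,-.002,.097,98.3)
E
```

```text
time: 6.55
position: [0.4401, -0.0098, 0.1701]
tool_rot: [2.058, 2.372, 0.005]
ft_force: [-0.1, 0.2, 0.5]
grip_width: 1.002
grip_force: 0.0
opt 0 turn [-1.1000e-01 -2.9000e-01  1.7983e+02] q7~ 3.16
opt 180 turn [ 0.18 -0.07 -0.17] q7~ 0.01
shift mm (before turn) [ 7.9 -1.2 73.1] pos [440.1  -9.8 170.1] q [-0.75 -0.15  0.66  2.04  0.1   1.23  0.02] t 6.55 w 87.2
```

```bash
python3 -m handwheel '[[0.05,0.0079,-0.0012,0.02,0.18,-0.07,-0.17],[0.05,0,0,0.025,0,0,0],[0.05,0,0,0.02,0,0,0],[0.05,0,0,0.004,0,0,0],[0.05,0,0,0,0,0,0],[0.05,0,0,0,0,0,0]]'
python3 - <<'E'
from h import *
plan(.438,-.002,.097,98.3)
E
```

```text
time: 7.3
position: [0.4379, -0.0029, 0.1006]
tool_rot: [2.057, 2.375, -0.002]
ft_force: [-0.3, 0.1, 0.3]
grip_width: 0.583
grip_force: 0.0
opt 0 turn [6.0000e-02 7.0000e-02 1.7991e+02] q7~ 3.19
opt 180 turn [-0.04  0.04 -0.09] q7~ 0.05
shift mm (before turn) [0.9 0.2 3.6] pos [437.9  -2.9 100.6] q [-0.75 -0.06  0.68  2.12  0.05  1.07  0.05] t 7.3 w 50.8
```

```bash
python3 -m handwheel '[[0.05,0.0007,0,0.003,0,0,0],[0.05,0,0,0,0,0,0],[0.024,0,0,0,0,0,0],[0.024,0,0,0,0,0,0],[0.019,0,0,0,0,0,0],[0.012,0,0,0,0,0,0],[0.012,0,0,0,0,0,0],[0.012,0,0,0,0,0,0]]' 20
python3 - <<'E'
from h import *
plan(.438,-.002,.097,98.3); s=ctrl.get_state(); print(s["grip_force"],s["ft_force"],s["torque"])
E
```

```text
time: 8.3
position: [0.437, -0.0023, 0.0964]
tool_rot: [-2.056, -2.374, 0.004]
ft_force: [0.6, 0.7, 0.0]
grip_width: 0.181
grip_force: 20.0
opt 0 turn [1.1000e-01 2.2000e-01 1.7991e+02] q7~ 3.2
opt 180 turn [-0.14  0.07 -0.09] q7~ 0.05
shift mm (before turn) [ 0.2  1.  -0.6] pos [437.   -2.3  96.4] q [-0.75 -0.06  0.68  2.13  0.04  1.06  0.06] t 8.3 w 15.7
19.996019303798676 [0.59794507 0.71140777 0.04457097] [-0.03258241 -0.24572776 -0.04054846]
```

```bash
python3 -m handwheel '[[0.012,0,0,0,0,0,0],[0.012,0,0,0,0,0,0],[0.012,0,0,-0.003,0,0,0],[0.012,0,0,-0.006,0,0,0],[0.012,0,0,-0.006,0,0,0],[0.012,0,0,-0.008,0,0,0],[0.012,0,0,-0.01,0,0,0],[0.012,0,0,-0.015,0,0,0],[0.012,0,0,-0.02,0,0,0],[0.012,0,0,-0.03,0,0,0],[0.012,0,0,0,0,0,0],[0.012,0,0,0,0,0,0]]' 50
python3 - <<'E'
from h import *
plan(.6251,-.2847,.19,90.2); s=ctrl.get_state(); print(s["grip_force"],s["ft_force"],s["torque"])
im,X=cloud("scene"); cv2.imwrite("pics/s1.png",im[150:350,200:480])
m=(X[...,2]>.14)&(X[...,0]>.3)&(X[...,0]<.6)&(abs(X[...,1])<.12)&(X[...,2]<.24)
for y in (-.095,-.08,-.06,.06,.08,.095):
    q=X[m&(abs(X[...,1]-y)<.004)]; print(y,len(q),np.round(np.percentile(q[:,2],[5,50,95])*1000,1) if len(q) else "")
E
```

```text
time: 9.8
position: [0.4366, -0.0022, 0.1938]
tool_rot: [-2.055, -2.374, 0.005]
ft_force: [-0.3, 0.6, -3.0]
grip_width: 0.177
grip_force: 50.0
opt 0 turn [-1.1000e-01 -3.2000e-01 -1.7198e+02] q7~ -3.02
opt 180 turn [-0.21  0.07  8.02] q7~ 0.13
shift mm (before turn) [-306.5  146.2    3.6] pos [436.6  -2.2 193.8] q [-0.76 -0.18  0.64  2.    0.11  1.29 -0.01] t 9.8 w 15.4
49.994308948516846 [-0.27237671  0.586625   -2.95027966] [-0.08125546  0.0644694   0.01448268]
-0.095 86 [193.1 206.8 210.7]
-0.08 32 [193.1 199.5 205.7]
-0.06 30 [193.7 198.7 204.3]
0.06 72 [193.6 205.7 208.9]
0.08 76 [193.7 206.7 208.8]
0.095 110 [192.6 203.6 210.8]
```

View pics/s1.png

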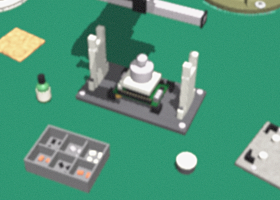

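The bar came up level and the weight still stands on the plate. Next, carry it to the rest.

```bash
python3 -m handwheel '[[0.012,-0.02,0.01,0,0,0,0],[0.012,-0.04,0.019,0,0,0,0],[0.012,-0.045,0.021,0,0,0,0],[0.012,-0.045,0.021,0,0,0,0],[0.012,-0.045,0.021,0,0,0,0],[0.012,-0.045,0.021,0,0,0,0],[0.012,-0.04,0.02,0,0,0,0],[0.012,-0.0265,0.0132,0,0,0,0],[0.012,0,0,0,0,0,4],[0.012,0,0,0,0,0,4],[0.012,0,0,0,0,0,0],[0.012,0,0,0,0,0,0]]'
python3 - <<'E'
from h import *
plan(.6251,-.2847,.05,90.2); s=ctrl.get_state(); print(s["grip_force"],s["ft_force"],s["torque"])
E
```

```text
time: 11.35
position: [0.6252, -0.2843, 0.1932]
tool_rot: [-2.214, -2.225, 0.006]
ft_force: [0.1, -0.4, -3.9]
grip_width: 0.176
grip_force: 50.0
opt 0 turn [-1.1000e-01 -3.9000e-01 -1.7991e+02] q7~ -2.46
opt 180 turn [-0.25  0.07  0.09] q7~ 0.68
shift mm (before turn) [ -0.2   0.5 143.2] pos [ 625.2 -284.3  193.2] q [-0.23  0.54  0.9   1.41 -0.42  1.39  0.68] t 11.35 w 15.4
49.994385838508606 [ 0.05332216 -0.36252418 -3.87928792] [-0.11865585  0.0536825   0.0170315 ]
```

```bash
python3 -m handwheel '[[0.012,0,0,0.03,-0.2,0.1,0],[0.012,0,0,0.045,0,0,0],[0.012,0,0,0.045,0,0,0],[0.012,0,0,0.025,0,0,0],[0.012,0,0,0.013,0,0,0],[0.012,0,0,0.005,0,0,0],[0.012,0,0,0,0,0,0],[0.012,0,0,0,0,0,0],[0.012,0,0,0,0,0,0]]'
python3 - <<'E'
from h import *
plan(.6251,-.2847,.0214,90.2); s=ctrl.get_state(); print(s["grip_force"],s["ft_force"],s["torque"])
E
```

```text
time: 12.48
position: [0.6261, -0.2849, 0.0322]
tool_rot: [2.216, 2.225, 0.002]
ft_force: [-0.2, 0.2, -2.8]
grip_width: 0.178
grip_force: 50.0
opt 0 turn [-2.0000e-02  1.8000e-01 -1.7998e+02] q7~ -2.39
opt 180 turn [0.12 0.01 0.02] q7~ 0.75
shift mm (before turn) [ 0.2 -1.  10.8] pos [ 626.1 -284.9   32.2] q [-0.19  0.68  0.82  1.57 -0.53  1.13  0.75] t 12.47 w 15.5
49.994412660598755 [-0.16675145  0.21563257 -2.80294908] [-0.03979392  0.03302686  0.00439798]
```

```bash
python3 -m handwheel '[[0.012,0,-0.001,0.004,0,0,0],[0.012,0,0,0.003,0,0,0],[0.012,0,0,0.0015,0,0,0],[0.012,0,0,0.001,0,0,0],[0.012,0,0,0,0,0,0],[0.012,0,0,0,0,0,0]]'; python3 -m handwheel '[[0.012,0,0,0.0006,0,0,0],[0.012,0,0,0,0,0,0],[0.012,0,0,0,0,0,0]]'
```

```text
time: 13.22
position: [0.6246, -0.2848, 0.0218]
tool_rot: [2.217, 2.225, 0.001]
ft_force: [0.4, -0.8, -2.3]
grip_width: 0.178
grip_force: 50.0
time: 13.6
position: [0.6246, -0.2848, 0.0215]
tool_rot: [2.217, 2.225, 0.001]
ft_force: [-1.8, 1.2, 0.6]
grip_width: 0.175
grip_force: 50.0
```

```bash
python3 -m handwheel '[[0.012,0,0,0.0004,0,0,0],[0.012,0,0,0,0,0,0],[0.012,0,0,0,0,0,0]]' 10; python3 -m handwheel '[[0.019,0,0,0,0,0,0],[0.025,0,0,0,0,0,0],[0.04,0,0,0,0,0,0],[0.04,0,0,0,0,0,0],[0.04,0,0,-0.01,0,0,0],[0.04,0,0,-0.04,0,0,0],[0.06,0,0,-0.06,0,0,0],[0.06,0,0,-0.06,0,0,0],[0.06,0,0,0,0,0,0]]'
python3 - <<'E'
from h import *
im,X=cloud("top"); cv2.imwrite("pics/t1.png",cv2.resize(im[140:320,120:480],None,fx=2,fy=2))
m=(X[...,2]>.03)&(X[...,2]<.039)&(X[...,0]>.57)&(X[...,0]<.68)&(X[...,1]>-.42)&(X[...,1]<-.15)
P=X[m]; r=cv2.minAreaRect((P[:,:2]*1000).astype(np.float32)); print("bar",len(P),r,np.median(P[:,2]))
plan(.437,-.0016,.2,98.3)
E
```

```text
time: 13.98
position: [0.6246, -0.2848, 0.0215]
tool_rot: [2.217, 2.225, 0.002]
ft_force: [-1.4, 1.2, 5.7]
grip_width: 0.178
grip_force: 10.0
time: 15.1
position: [0.6268, -0.2873, 0.1978]
tool_rot: [2.21, 2.218, 0.007]
ft_force: [0.3, -0.1, 0.6]
grip_width: 0.666
grip_force: 0.0
bar 254 ((626.311279296875, -216.47357177734375), (64.78583526611328, 50.294212341308594), 60.865867614746094) 0.035339913617789154
opt 0 turn [  0.19  -0.51 171.9 ] q7~ 3.68
opt 180 turn [ 0.34  0.13 -8.1 ] q7~ 0.54
shift mm (before turn) [ 285.  -187.6   -7.3] pos [ 625.6 -286.   194.3] q [-0.23  0.54  0.91  1.42 -0.43  1.38  0.68] t 15.15 w 58.5
```

View pics/t1.png

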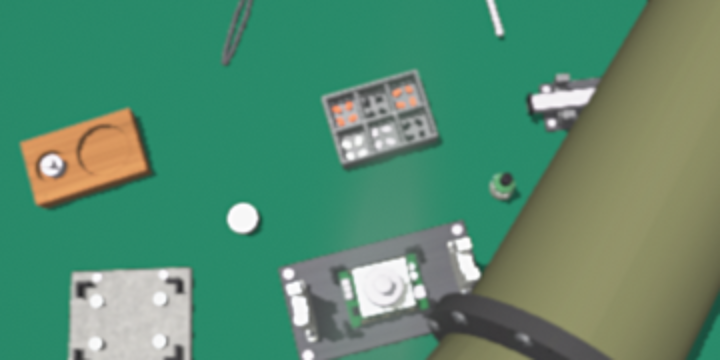

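The visible end of the bar lies in its saddle at (560,100). The weight and plate stand undisturbed at (385,287). Next I measure the weight with the wrist camera.

```bash
python3 -m handwheel '[[0.087,0.03,-0.03,-0.01,0.3,0.1,0],[0.087,0.03,-0.03,-0.02,0,0,0],[0.087,0.035,-0.033,-0.02,0,0,0],[0.087,0.035,-0.033,0,0,0,0],[0.087,0.035,-0.033,0,0,0,-2],[0.087,0.035,-0.033,0,0,0,-2],[0.087,0,0,0,0,0,-2],[0.087,0,0,0,0,0,-2],[0.087,0,0,0,0,0,0],[0.087,0,0,0,0,0,0]]'
cat > fx.py <<'E'
from h import *
im,X=cloud("wrist")
b=(.34,.56,-.15,.15)
for z0,z1 in((.0915,.1),(.073,.080),(.047,.053)):
    mk=rect(X,b,z0,z1)
    if mk is not None:
        P=(X[mk][:,:2]*1000).astype(np.float32); print("   circle",cv2.minEnclosingCircle(P))
E
python3 fx.py; python3 -c "
from h import *
plan(.437,-.0016,.2,98.3)"
```

```text
time: 16.4
position: [0.4309, -0.0876, 0.2415]
tool_rot: [-2.056, -2.369, 0.006]
ft_force: [0.6, 0.3, 0.6]
grip_width: 0.999
grip_force: 0.0
447 [437.6  -1.5] [17.2 16.4] 7.7 z 93.4
   circle ((437.6805419921875, -1.4218028783798218), 8.899112701416016)
1574 [437.9  -1.3] [38.9 38.6] 7.45 z 75.4
   circle ((437.705322265625, -1.302873969078064), 19.79342269897461)
1942 [438.7  -1.8] [50. 56.] 6.18 z 49.4
   circle ((438.7618408203125, -1.881932258605957), 36.75873565673828)
opt 0 turn [-1.100e-01  5.000e-01  1.798e+02] q7~ 3.23
opt 180 turn [-0.32 -0.07 -0.2 ] q7~ 0.08
shift mm (before turn) [84.1 18.4 41.5] pos [430.9 -87.5 241.5] q [-0.84 -0.27  0.84  1.93  0.2   1.4   0.09] t 16.45 w 86.7
```

```bash
python3 -m handwheel '[[0.087,0.042,0.0092,0,-0.3,-0.1,-0.2],[0.087,0.042,0.0092,0,0,0,0],[0.087,0,0,0.04,0,0,0],[0.07,0,0,0.05,0,0,0],[0.07,0,0,0.03,0,0,0],[0.07,0,0,0.01,0,0,0],[0.07,0,0,0,0,0,0],[0.07,0,0,0,0,0,0]]'
python3 -c "
from h import *
plan(.4377,-.0014,.060,98.3)"
```

```text
time: 17.45
position: [0.438, -0.0008, 0.1131]
tool_rot: [2.052, 2.377, 0.005]
ft_force: [-0.2, -0.0, 0.3]
grip_width: 0.812
grip_force: 0.0
opt 0 turn [ 8.000e-02  2.700e-01 -1.799e+02] q7~ -3.12
opt 180 turn [ 0.17 -0.05  0.1 ] q7~ 0.02
shift mm (before turn) [-0.6 -0.6 53.1] pos [438.   -0.8 113.1] q [-0.91 -0.11  0.82  2.11  0.09  1.1   0.02] t 17.45 w 70.7
```

```bash
python3 -m handwheel '[[0.065,-0.0006,-0.0006,0.02,0.1,0,0],[0.065,0,0,0.02,0,0,0],[0.065,0,0,0.01,0,0,0],[0.065,0,0,0,0,0,0],[0.065,0,0,0,0,0,0],[0.065,0,0,0,0,0,0]]'
python3 -c "
from h import *
plan(.4377,-.0014,.060,98.3)"
```

```text
time: 18.2
position: [0.4369, -0.0013, 0.0626]
tool_rot: [-2.052, -2.378, -0.002]
ft_force: [0.1, 0.3, -0.1]
grip_width: 0.75
grip_force: 0.0
opt 0 turn [ 1.2000e-01  5.0000e-02 -1.7989e+02] q7~ -3.04
opt 180 turn [ 0.03 -0.07  0.11] q7~ 0.1
shift mm (before turn) [-0.2  0.7  2.6] pos [436.9  -1.3  62.6] q [-0.9  -0.01  0.86  2.17  0.    0.98  0.1 ] t 18.2 w 65.2
```

```bash
python3 -m handwheel '[[0.05,0,0.0006,0.002,0,0,0],[0.044,0,0,0,0,0,0],[0.044,0,0,0,0,0,0],[0.041,0,0,0,0,0,0],[0.036,0,0,0,0,0,0],[0.036,0,0,0,0,0,0],[0.036,0,0,0,0,0,0]]' 15
python3 -m handwheel '[[0.036,0,0,0,0,0,0],[0.036,0,0,0,0,0,0],[0.036,0,0,-0.002,0,0,0],[0.036,0,0,-0.004,0,0,0],[0.036,0,0,-0.008,0,0,0],[0.036,0,0,-0.02,0,0,0],[0.036,0,0,-0.04,0,0,0],[0.036,0,0,-0.05,0,0,0],[0.036,0,0,-0.04,0,0,0],[0.036,0,0,0,0,0,0],[0.036,0,0,0,0,0,0]]' 45
python3 -c "
from h import *
plan(.6283,.2893,.20,98.3+4)"
```

```text
time: 19.08
position: [0.4372, -0.0014, 0.06]
tool_rot: [-2.052, -2.378, -0.001]
ft_force: [1.2, 0.6, -0.2]
grip_width: 0.455
grip_force: 15.0
time: 20.45
position: [0.4363, -0.0017, 0.223]
tool_rot: [-2.051, -2.377, 0.002]
ft_force: [-0.4, 0.8, -3.1]
grip_width: 0.445
grip_force: 45.0
opt 0 turn [-9.000e-02  2.000e-01  1.761e+02] q7~ 3.01
opt 180 turn [-0.13 -0.06 -3.9 ] q7~ -0.13
shift mm (before turn) [259.8 232.5  22.7] pos [436.3  -1.7 223. ] q [-0.91 -0.24  0.75  1.97  0.16  1.36 -0.06] t 20.45 w 38.7
```

```bash
python3 -m handwheel '[[0.036,0.026,0.023,0,0,0,0],[0.036,0.0455,0.0405,0,0,0,0],[0.036,0.0455,0.0405,0,0,0,0],[0.036,0.0455,0.0405,0.005,0,0,0],[0.036,0.0455,0.0405,0.005,0,0,0],[0.036,0.035,0.032,0.005,0,0,-1.9],[0.036,0.017,0.0155,0.005,0,0,-2],[0.036,0,0,0,0,0,0],[0.036,0,0,0,0,0,0]]'
python3 -c "
from h import *
plan(.6283,.2893,.07,102.3)"
```

```text
time: 21.58
position: [0.6278, 0.2882, 0.2025]
tool_rot: [-1.972, -2.444, 0.005]
ft_force: [0.1, -0.1, -3.4]
grip_width: 0.449
grip_force: 45.0
opt 0 turn [1.1000e-01 3.1000e-01 1.7989e+02] q7~ 3.09
opt 180 turn [-0.2   0.07 -0.11] q7~ -0.05
shift mm (before turn) [  1.2   1.2 132.5] pos [627.8 288.2 202.5] q [-0.95  0.48  0.68  1.38 -0.3   1.39 -0.05] t 21.57 w 39.1
```

```bash
python3 -m handwheel '[[0.036,0.0012,0.0012,0.03,-0.2,0.1,0],[0.036,0,0,0.04,0,0,0],[0.036,0,0,0.04,0,0,0],[0.036,0,0,0.03,0,0,0],[0.036,0,0,0.01,0,0,0],[0.036,0,0,0.01,0,0,0],[0.036,0,0,0.005,0,0,0],[0.036,0,0,0,0,0,0],[0.036,0,0,0,0,0,0],[0.036,0,0,0,0,0,0]]'
python3 -c "
from h import *
plan(.6283,.2893,.024,102.3)"
```

```text
time: 22.82
position: [0.6299, 0.2922, 0.0395]
tool_rot: [-1.97, -2.447, -0.007]
ft_force: [-0.7, 0.3, -3.1]
grip_width: 0.448
grip_force: 45.0
opt 0 turn [   0.26    0.32 -179.98] q7~ -3.14
opt 180 turn [ 0.21 -0.17  0.02] q7~ 0.01
shift mm (before turn) [-2.6 -2.2 15.5] pos [629.9 292.2  39.5] q [-0.92  0.61  0.62  1.54 -0.39  1.11  0.01] t 22.82 w 38.9
```

```bash
python3 -m handwheel '[[0.036,-0.0026,-0.0022,0,0.2,-0.1,0],[0.036,0,0,0.006,0,0,0],[0.036,0,0,0.005,0,0,0],[0.036,0,0,0.002,0,0,0],[0.036,0,0,0.001,0,0,0],[0.036,0,0,0,0,0,0],[0.036,0,0,0,0,0,0]]'
python3 -m handwheel '[[0.036,0,0,0.0007,0,0,0],[0.036,0,0,0,0,0,0],[0.036,0,0,0,0,0,0]]'
python3 -c "
from h import *
plan(.6283,.2893,.024,102.3)"
```

```text
time: 23.7
position: [0.628, 0.2891, 0.0251]
tool_rot: [-1.97, -2.446, -0.0]
ft_force: [0.6, -0.2, -2.7]
grip_width: 0.448
grip_force: 45.0
time: 24.08
position: [0.628, 0.289, 0.0242]
tool_rot: [-1.97, -2.446, 0.0]
ft_force: [-0.1, -0.5, -2.9]
grip_width: 0.445
grip_force: 45.0
opt 0 turn [ 8.0000e-02 -6.0000e-02 -1.7999e+02] q7~ -3.13
opt 180 turn [-0.04 -0.05  0.01] q7~ 0.01
shift mm (before turn) [0.2 0.4 0.2] pos [628.  289.   24.2] q [-0.91  0.63  0.62  1.56 -0.39  1.09  0.01] t 24.07 w 38.8
```

```bash
python3 -m handwheel '[[0.036,0,0,0.0005,0,0,0],[0.036,0,0,0,0,0,0],[0.036,0,0,0,0,0,0]]'
python3 -m handwheel '[[0.036,0,0,0.0004,0,0,0],[0.036,0,0,0,0,0,0],[0.036,0,0,0,0,0,0]]'
```

```text
time: 24.45
position: [0.628, 0.2891, 0.0241]
tool_rot: [-1.97, -2.446, -0.0]
ft_force: [-1.9, -0.2, 1.4]
grip_width: 0.448
grip_force: 45.0
time: 24.82
position: [0.628, 0.2891, 0.0241]
tool_rot: [-1.97, -2.446, -0.0]
ft_force: [-2.8, 0.1, 5.9]
grip_width: 0.451
grip_force: 45.0
```

Contact. Release, retreat, and check the placement on the way back to the fixture.

```bash
python3 -m handwheel '[[0.036,0,0,0,0,0,0],[0.042,0,0,0,0,0,0],[0.048,0,0,0,0,0,0],[0.06,0,0,0,0,0,0],[0.07,0,0,0,0,0,0],[0.07,0,0,-0.01,0,0,0],[0.07,0,0,-0.03,0,0,0],[0.087,0,0,-0.06,0,0,0],[0.087,0,0,-0.06,0,0,0],[0.087,0,0,-0.05,0,0,0],[0.087,0,0,0,0,0,0]]' 10
python3 -c "
from h import *
plan(.43,-.085,.235,98.3)"
```

```text
time: 26.2
position: [0.6309, 0.2892, 0.2399]
tool_rot: [1.969, 2.444, 0.015]
ft_force: [0.7, -0.1, -0.8]
grip_width: 0.997
grip_force: 0.0
opt 0 turn [   0.34    0.8  -176.01] q7~ -3.13
opt 180 turn [ 0.52 -0.22  3.99] q7~ 0.01
shift mm (before turn) [-322.9 -276.     1.2] pos [630.9 289.2 239.9] q [-0.95  0.46  0.69  1.33 -0.29  1.44 -0.06] t 26.2 w 86.7
```

```bash
python3 -m handwheel '[[0.087,-0.04,-0.035,0,0.5,-0.2,0],[0.087,-0.047,-0.0402,0,0,0,0],[0.087,-0.047,-0.0402,0,0,0,0]]'
python3 - <<'E'
from h import *
im,X=cloud("wrist")
m=(X[...,2]>.053)&(X[...,2]<.064)&(X[...,0]>.57)&(X[...,0]<.69)&(X[...,1]>.24)&(X[...,1]<.34)
P=X[m]; print("knob",len(P),P.mean(0),P[:,2].max())
rect(X,(.57,.69,.23,.35),.0365,.044)
E
python3 -m handwheel '[[0.087,-0.047,-0.0402,0,0,0,0],[0.087,-0.047,-0.0402,0,0,0,0],[0.087,-0.047,-0.0402,0,0,0,0],[0.087,-0.047,-0.04,0,0,0,0],[0.087,0,0,0,0,0,2],[0.087,0,0,0,0,0,2],[0.087,0,0,0,0,0,0],[0.087,0,0,0,0,0,0]]'
python3 fx.py; python3 -c "
from h import *
plan(.4387,-.0018,.12,96.2)"
```

```text
time: 26.58
position: [0.5426, 0.1315, 0.2334]
tool_rot: [-1.968, -2.444, 0.016]
ft_force: [0.5, -1.4, 0.1]
grip_width: 1.001
grip_force: 0.0
knob 475 [0.62661554 0.28823213 0.05733436] 0.060115851715038714
1506 [627.1 288.6] [39.1 39.2] 39.05 z 39.5
time: 27.62
position: [0.4274, -0.0837, 0.2361]
tool_rot: [-2.05, -2.376, 0.017]
ft_force: [0.9, 0.6, -0.4]
grip_width: 0.999
grip_force: 0.0
446 [449.4 -85.6] [38.7 12. ] 8.43 z 94.4
   circle ((448.56378173828125, -80.01553344726562), 19.329673767089844)
154 [426.   76.5] [39.2  1. ] 7.83 z 76.3
   circle ((425.91754150390625, 76.80335998535156), 19.58277702331543)
4085 [438.7  -1.8] [50.1 56.1] 6.17 z 49.4
   circle ((438.51959228515625, -2.0714895725250244), 36.64209747314453)
opt 0 turn [  -0.42   -0.89 -177.78] q7~ -3.03
opt 180 turn [-0.58  0.27  2.21] q7~ 0.11
shift mm (before turn) [ 80.   24.3 115.5] pos [427.4 -83.8 236.1] q [-0.85 -0.28  0.84  1.94  0.21  1.4   0.08] t 27.68 w 87.0
```

The weight stands upright in the pocket and the plate is unmoved. Now the plate.

```bash
python3 -m handwheel '[[0.08,0.04,0.012,0,-0.5,0.2,1.1],[0.08,0.04,0.012,0,0,0,1.1],[0.08,0,0,0.04,0,0,0],[0.08,0,0,0.05,0,0,0],[0.08,0,0,0.03,0,0,0],[0.075,0,0,0.02,0,0,0],[0.075,0,0,0,0,0,0],[0.075,0,0,0,0,0,0]]'
python3 -c "
from h import *
plan(.4387,-.0018,.039,96.2)"
```

```text
time: 28.68
position: [0.4407, -0.0018, 0.0968]
tool_rot: [2.099, 2.337, 0.0]
ft_force: [0.5, 0.2, 0.9]
grip_width: 0.865
grip_force: 0.0
opt 0 turn [ 2.0000e-02 -3.0000e-02  1.7994e+02] q7~ 3.15
opt 180 turn [ 0.02  0.01 -0.06] q7~ 0.01
shift mm (before turn) [ 0.2 -2.  57.8] pos [440.7  -1.8  96.8] q [-0.9  -0.06  0.84  2.12  0.05  1.06  0.01] t 28.68 w 75.3
```

```bash
python3 -m handwheel '[[0.07,0,-0.0018,0.02,0,0,0],[0.07,0,0,0.02,0,0,0],[0.07,0,0,0.01,0,0,0],[0.07,0,0,0,0,0,0],[0.07,0,0,0,0,0,0],[0.07,0,0,0,0,0,0]]'
python3 -c "
from h import *
plan(.4387,-.0018,.0395,96.2)"
```

```text
time: 29.42
position: [0.4389, -0.0021, 0.0468]
tool_rot: [2.1, 2.337, 0.002]
ft_force: [-0.3, 0.2, 0.7]
grip_width: 0.804
grip_force: 0.0
opt 0 turn [-6.0000e-02 -7.0000e-02  1.7992e+02] q7~ 3.24
opt 180 turn [ 0.05 -0.04 -0.08] q7~ 0.1
shift mm (before turn) [ 0.3 -0.1  7.3] pos [438.9  -2.1  46.8] q [-0.9   0.04  0.86  2.18 -0.04  0.94  0.1 ] t 29.43 w 70.0
```

```bash
python3 -m handwheel '[[0.062,0,-0.0002,0.004,0,0,0],[0.057,0,0,0.0032,0,0,0],[0.057,0,0,0,0,0,0],[0.053,0,0,0,0,0,0],[0.051,0,0,0,0,0,0],[0.046,0,0,0,0,0,0],[0.046,0,0,0,0,0,0],[0.046,0,0,0,0,0,0]]' 8
python3 -m handwheel '[[0.046,0,0,0,0,0,0],[0.046,0,0,0,0,0,0],[0.046,0,0,-0.002,0,0,0],[0.046,0,0,-0.004,0,0,0],[0.046,0,0,-0.008,0,0,0],[0.046,0,0,-0.02,0,0,0],[0.046,0,0,-0.04,0,0,0],[0.046,0,0,-0.05,0,0,0],[0.046,0,0,-0.04,0,0,0],[0.046,0,0,0,0,0,0],[0.046,0,0,0,0,0,0]]' 30
python3 -c "
from h import *
plan(.4445,-.2903,.08,89.3)"
```

```text
time: 30.42
position: [0.4382, -0.0022, 0.039]
tool_rot: [-2.1, -2.337, 0.0]
ft_force: [0.5, -0.1, 0.1]
grip_width: 0.575
grip_force: 8.0
time: 31.8
position: [0.4376, -0.0024, 0.2024]
tool_rot: [-2.099, -2.336, 0.001]
ft_force: [-0.3, 0.1, -1.2]
grip_width: 0.567
grip_force: 30.0
opt 0 turn [ 3.0000e-02 -1.0000e-01 -1.7319e+02] q7~ -3.12
opt 180 turn [-0.07 -0.02  6.81] q7~ 0.02
shift mm (before turn) [-287.1  -23.6  122.3] pos [437.6  -2.4 202.4] q [-0.92 -0.22  0.77  2.    0.16  1.31 -0.09] t 31.8 w 49.4
```

```bash
python3 -m handwheel '[[0.046,-0.03,-0.0024,0,0,0,0],[0.046,-0.045,-0.0037,0,0,0,0],[0.046,-0.048,-0.004,0,0,0,0],[0.046,-0.048,-0.004,0.01,0,0,0],[0.046,-0.048,-0.004,0.02,0,0,0],[0.046,-0.04,-0.0032,0.03,0,0,2.3],[0.046,-0.028,-0.0023,0.03,0,0,2.3],[0.046,0,0,0.03,0,0,2.2],[0.046,0,0,0,0,0,0],[0.046,0,0,0,0,0,0],[0.046,0,0,0,0,0,0]]'
python3 -c "
from h import *
plan(.4445,-.2903,.005,89.3)"
```

```text
time: 33.17
position: [0.445, -0.29, 0.084]
tool_rot: [2.232, 2.209, 0.002]
ft_force: [0.1, -0.2, -0.6]
grip_width: 0.571
grip_force: 30.0
opt 0 turn [-0.0000e+00  1.5000e-01 -1.7991e+02] q7~ -2.3
opt 180 turn [0.1  0.   0.09] q7~ 0.84
shift mm (before turn) [-0.3 -0.6 79. ] pos [ 445. -290.   84.] q [-0.46  0.35  1.16  1.94 -0.36  1.08  0.84] t 33.17 w 49.7
```

```bash
python3 -m handwheel '[[0.046,0,-0.0006,0.025,0.1,0,0],[0.046,0,0,0.025,0,0,0],[0.046,0,0,0.012,0,0,0],[0.046,0,0,0.006,0,0,0],[0.046,0,0,0.002,0,0,0],[0.046,0,0,0,0,0,0],[0.046,0,0,0,0,0,0],[0.046,0,0,0,0,0,0]]'
python3 -c "
from h import *
plan(.4445,-.2903,.005,89.3)"
```

```text
time: 34.17
position: [0.4435, -0.2902, 0.0132]
tool_rot: [-2.234, -2.207, 0.002]
ft_force: [-0.1, -0.2, -0.9]
grip_width: 0.572
grip_force: 30.0
opt 0 turn [-1.0000e-02 -1.6000e-01 -1.7998e+02] q7~ -2.22
opt 180 turn [-0.1   0.    0.02] q7~ 0.92
shift mm (before turn) [-0.1  1.   8.2] pos [ 443.5 -290.2   13.2] q [-0.36  0.46  1.05  1.99 -0.48  0.97  0.92] t 34.17 w 49.8
```

```bash
python3 -m handwheel '[[0.046,0,0,0.004,-0.1,0,0],[0.046,0,0,0.002,0,0,0],[0.046,0,0,0.001,0,0,0],[0.046,0,0,0,0,0,0],[0.046,0,0,0,0,0,0],[0.046,0,0,0,0,0,0]]'
python3 -m handwheel '[[0.046,0,0,0.0005,0,0,0],[0.046,0,0,0,0,0,0],[0.046,0,0,0,0,0,0]]'
python3 -m handwheel '[[0.046,0,0,0.0005,0,0,0],[0.046,0,0,0,0,0,0],[0.046,0,0,0,0,0,0]]'
```

```text
time: 34.92
position: [0.4433, -0.2902, 0.0059]
tool_rot: [-2.235, -2.208, 0.001]
ft_force: [0.5, 0.2, -1.1]
grip_width: 0.568
grip_force: 30.0
time: 35.3
position: [0.4433, -0.2901, 0.0054]
tool_rot: [-2.234, -2.208, 0.0]
ft_force: [-0.5, -0.2, -1.7]
grip_width: 0.574
grip_force: 30.0
time: 35.67
position: [0.4434, -0.2902, 0.0051]
tool_rot: [-2.234, -2.208, 0.0]
ft_force: [-0.2, -0.1, 1.9]
grip_width: 0.57
grip_force: 30.0
```

```bash
python3 -m handwheel '[[0.046,0,0,0.0003,0,0,0],[0.046,0,0,0,0,0,0],[0.052,0,0,0,0,0,0],[0.056,0,0,0,0,0,0],[0.07,0,0,0,0,0,0],[0.075,0,0,0,0,0,0],[0.075,0,0,-0.006,0,0,0],[0.075,0,0,-0.03,0,0,0],[0.087,0,0,-0.06,0,0,0],[0.087,0,0,-0.06,0,0,0],[0.087,0,0,-0.06,0,0,0],[0.087,0,0,0,0,0,0]]' 8
python3 -c "
from h import *
plan(.43,-.085,.235,98.3)"
```

```text
time: 37.17
position: [0.4463, -0.2919, 0.2253]
tool_rot: [2.229, 2.203, 0.009]
ft_force: [-0.1, -0.1, 0.0]
grip_width: 0.997
grip_force: 0.0
opt 0 turn [ 1.6000e-01 -8.1000e-01  1.7104e+02] q7~ 3.61
opt 180 turn [ 0.54  0.11 -8.96] q7~ 0.47
shift mm (before turn) [206.6 -18.6 -10.2] pos [ 446.3 -291.9  225.3] q [-0.59  0.1   1.2   1.78 -0.1   1.32  0.63] t 37.17 w 86.7
```

```bash
python3 -m handwheel '[[0.087,0.04,-0.0037,-0.003,0.5,0.1,0],[0.087,0.042,-0.0037,-0.003,0,0,0],[0.087,0.042,-0.0037,-0.003,0,0,0],[0.087,0.042,-0.0037,0,0,0,-3],[0.087,0.04,-0.0037,0,0,0,-3],[0.087,0,0,0,0,0,-3],[0.087,0,0,0,0,0,0],[0.087,0,0,0,0,0,0]]'
python3 - <<'E'
from h import *
im,X=cloud("scene"); rect(X,(.38,.51,-.36,-.22),.012,.02)
rect(X,(.38,.51,-.36,-.22),.0025,.02,im,notgreen)
im,X=cloud("wrist"); cv2.imwrite("pics/w5.png",im)
b=(.36,.52,-.07,.07)
rect(X,b,.034,.042); rect(X,b,.0285,.0335); rect(X,b,.0195,.024)
rect(X,(.38,.5,-.05,.05),.019,.042)
m=(X[...,2]>.0285)&(X[...,2]<.0325)&(X[...,0]>b[0])&(X[...,0]<b[1])&(X[...,1]>b[2])&(X[...,1]<b[3])
n,l,st,c=cv2.connectedComponentsWithStats(m.astype(np.uint8))
for k in range(1,n):
    if st[k,4]>20:
        r=cv2.minAreaRect((X[l==k][:,:2]*1000).astype(np.float32)); print("hdr",st[k,4],np.round(r[0],1),np.round(r[1],1),round(r[2],1))
plan(.4387,-.0018,.12,98.3)
E
```

```text
time: 38.17
position: [0.4252, -0.0845, 0.2295]
tool_rot: [-2.051, -2.368, 0.008]
ft_force: [-0.3, -0.5, 0.5]
grip_width: 0.998
grip_force: 0.0
466 [ 443.5 -288.4] [60.  53.8] 86.15 z 15.5
871 [ 445.6 -290. ] [84.7 79.7] 87.59 z 13.3
96 [436.1  12.5] [39.8  0.9] 8.14 z 37.6
446 [465.3   2.5] [ 5.3 63.7] 8.01 z 30.1
2850 [438.3  -1.5] [59.3 83.5] 8.03 z 21.5
6681 [438.4  -1.5] [59.6 83.6] 8.03 z 25.1
hdr 256 [442.8  36.4] [21.5  8.7] 8.1
hdr 411 [411.2  -5.3] [ 4.4 63.7] 8.0
hdr 444 [465.3   2.5] [ 5.3 63.7] 8.0
hdr 21 [429.4 -16.4] [17.7  0.1] 8.1
hdr 175 [431.4 -38.1] [11.8 10.8] 8.6
hdr 67 [448.5 -34.3] [7.2 7.9] 10.2
hdr 64 [458.7 -32.8] [7.5 7.6] 32.5
opt 0 turn [ -0.29   0.83 179.91] q7~ 3.24
opt 180 turn [-0.53 -0.19 -0.09] q7~ 0.09
shift mm (before turn) [ 79.7  26.1 109.8] pos [425.3 -84.6 229.8] q [-0.8  -0.26  0.81  1.96  0.19  1.38  0.1 ] t 38.27 w 87.1
```

View pics/w5.png

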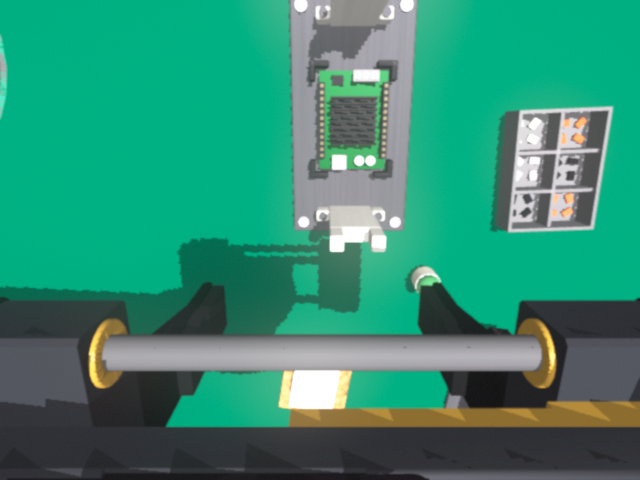

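The board is seated at (352,118) with a clear heat sink, and the plate lies on the cork. Now I grip the board.

```bash
python3 -m handwheel '[[0.087,0.04,0.013,0,-0.5,-0.2,0.2],[0.087,0.04,0.013,0,0,0,0],[0.087,0,0,0.04,0,0,0],[0.087,0,0,0.05,0,0,0],[0.087,0,0,0.03,0,0,0],[0.082,0,0,0.02,0,0,0],[0.082,0,0,0,0,0,0],[0.082,0,0,0,0,0,0]]'
python3 -c "
from h import *
plan(.4384,-.0015,.0185,98)"
```

```text
time: 39.28
position: [0.4403, -0.0014, 0.0908]
tool_rot: [2.059, 2.372, 0.001]
ft_force: [0.4, 0.1, -0.5]
grip_width: 0.946
grip_force: 0.0
opt 0 turn [-3.0000e-02  9.0000e-02 -1.7992e+02] q7~ -3.08
opt 180 turn [0.06 0.02 0.08] q7~ 0.06
shift mm (before turn) [ 0.2 -2.  72.3] pos [440.3  -1.4  90.8] q [-0.86 -0.05  0.8   2.13  0.04  1.05  0.06] t 39.27 w 82.3
```

```bash
python3 -m handwheel '[[0.082,0,-0.0018,0.02,0,0,0],[0.082,0,0,0.02,0,0,0],[0.082,0,0,0.015,0,0,0],[0.082,0,0,0.005,0,0,0],[0.082,0,0,0,0,0,0],[0.082,0,0,0,0,0,0]]'
python3 -c "
from h import *
plan(.4384,-.0015,.0185,98)"
```

```text
time: 40.02
position: [0.4385, -0.0015, 0.0306]
tool_rot: [2.058, 2.372, 0.001]
ft_force: [-0.6, 1.0, -0.0]
grip_width: 0.94
grip_force: 0.0
opt 0 turn [-1.0000e-02  9.0000e-02 -1.7989e+02] q7~ -2.98
opt 180 turn [0.06 0.01 0.11] q7~ 0.16
shift mm (before turn) [ 0.  -0.1 12.1] pos [438.5  -1.5  30.6] q [-0.85  0.07  0.82  2.19 -0.07  0.9   0.16] t 40.02 w 81.8
```

```bash
python3 -m handwheel '[[0.08,0,-0.0004,0.008,0,0,0],[0.075,0,0,0.004,0,0,0],[0.068,0,0,0,0,0,0],[0.065,0,0,0,0,0,0],[0.062,0,0,0,0,0,0],[0.056,0,0,0,0,0,0],[0.056,0,0,0,0,0,0],[0.056,0,0,0,0,0,0]]' 10
python3 -m handwheel '[[0.056,0,0,0,0,0,0],[0.056,0,0,0,0,0,0],[0.056,0,0,-0.002,0,0,0],[0.056,0,0,-0.004,0,0,0],[0.056,0,0,-0.008,0,0,0],[0.056,0,0,-0.02,0,0,0],[0.056,0,0,-0.04,0,0,0],[0.056,0,0,-0.05,0,0,0],[0.056,0,0,-0.05,0,0,0],[0.056,0,0,0,0,0,0],[0.056,0,0,0,0,0,0]]' 30
python3 - <<'E'
from h import *
plan(.4372,.2739,.08,85.6)
im,X=cloud("scene"); cv2.imwrite("pics/s2.png",cv2.resize(im[90:330,180:460],None,fx=2,fy=2))
E
```

```text
time: 41.02
position: [0.4377, -0.0016, 0.0182]
tool_rot: [2.058, 2.373, 0.0]
ft_force: [0.1, -0.8, 0.4]
grip_width: 0.691
grip_force: 10.0
time: 42.4
position: [0.437, -0.0017, 0.1917]
tool_rot: [-2.059, -2.373, 0.0]
ft_force: [-0.7, -0.0, -1.0]
grip_width: 0.688
grip_force: 30.0
opt 0 turn [ 1.0000e-02 -5.0000e-02 -1.6749e+02] q7~ -2.97
opt 180 turn [-3.000e-02 -1.000e-02  1.251e+01] q7~ 0.17
shift mm (before turn) [272.8  39.1 111.7] pos [437.   -1.7 191.7] q [-0.89 -0.2   0.75  2.01  0.15  1.28 -0.05] t 42.4 w 59.8
```

View pics/s2.png

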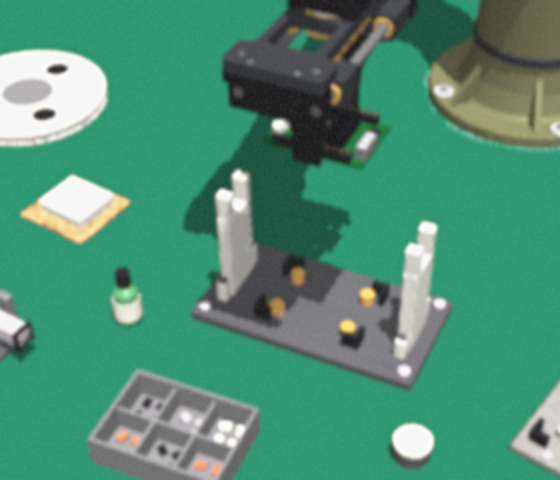

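The board is held level and the plate is flat on the cork at (77,200). On to the nest.

```bash
python3 -m handwheel '[[0.056,0.03,0.0043,0,0,0,0],[0.056,0.045,0.0064,0,0,0,0],[0.056,0.045,0.0064,0,0,0,0],[0.056,0.045,0.0064,0,0,0,0],[0.056,0.045,0.0064,0,0,0,0],[0.056,0.04,0.0058,0.02,0,0,4.2],[0.056,0.023,0,0.03,0,0,4.2],[0.056,0,0,0.03,0,0,4.1],[0.056,0,0,0.02,0,0,0],[0.056,0,0,0,0,0,0],[0.056,0,0,0,0,0,0]]'
python3 -c "
from h import *
plan(.4372,.2739,.0142,85.6)"
```

```text
time: 43.82
position: [0.436, 0.2736, 0.0918]
tool_rot: [2.305, 2.134, -0.002]
ft_force: [0.2, 0.1, 0.1]
grip_width: 0.683
grip_force: 30.0
opt 0 turn [1.0000e-01 3.0000e-02 1.7999e+02] q7~ 2.53
opt 180 turn [-0.02  0.06 -0.01] q7~ -0.61
shift mm (before turn) [ 0.5  1.2 77.6] pos [436.  273.6  91.8] q [-1.09  0.15  0.52  1.96 -0.08  1.06 -0.61] t 43.83 w 59.4
```

```bash
python3 -m handwheel '[[0.056,0.0005,0.0012,0.025,0,0,0],[0.056,0,0,0.02,0,0,0],[0.056,0,0,0.012,0,0,0],[0.056,0,0,0.006,0,0,0],[0.056,0,0,0,0,0,0],[0.056,0,0,0,0,0,0],[0.056,0,0,0,0,0,0]]'
python3 -c "
from h import *
plan(.4372,.2739,.0142,85.6)"
```

```text
time: 44.7
position: [0.4375, 0.2746, 0.0295]
tool_rot: [2.305, 2.135, 0.001]
ft_force: [-0.6, -0.1, -0.1]
grip_width: 0.683
grip_force: 30.0
opt 0 turn [ 5.0000e-02  6.0000e-02 -1.7998e+02] q7~ -3.7
opt 180 turn [ 0.04 -0.03  0.02] q7~ -0.56
shift mm (before turn) [-0.7 -0.3 15.3] pos [437.5 274.6  29.5] q [-1.07  0.24  0.51  2.   -0.15  0.93 -0.56] t 44.7 w 59.4
```

```bash
python3 -m handwheel '[[0.056,-0.0007,-0.0003,0.006,0,0,0],[0.056,0,0,0.005,0,0,0],[0.056,0,0,0.002,0,0,0],[0.056,0,0,0.001,0,0,0],[0.056,0,0,0,0,0,0],[0.056,0,0,0,0,0,0]]'
python3 -m handwheel '[[0.056,0,0,0.0006,0,0,0],[0.056,0,0,0,0,0,0],[0.056,0,0,0,0,0,0]]'
python3 -m handwheel '[[0.056,0,0,0.0005,0,0,0],[0.056,0,0,0,0,0,0],[0.056,0,0,0,0,0,0]]'
```

```text
time: 45.45
position: [0.4369, 0.2737, 0.015]
tool_rot: [2.305, 2.135, -0.0]
ft_force: [-0.3, -0.7, -0.5]
grip_width: 0.681
grip_force: 30.0
time: 45.82
position: [0.4368, 0.2736, 0.0144]
tool_rot: [2.305, 2.135, -0.0]
ft_force: [0.6, -0.1, -0.1]
grip_width: 0.69
grip_force: 30.0
time: 46.2
position: [0.4369, 0.2736, 0.0142]
tool_rot: [2.305, 2.135, -0.0]
ft_force: [-1.8, -1.2, 5.4]
grip_width: 0.684
grip_force: 30.0
```

```bash
python3 -m handwheel '[[0.056,0,0,0,0,0,0],[0.062,0,0,0,0,0,0],[0.066,0,0,0,0,0,0],[0.078,0,0,0,0,0,0],[0.082,0,0,0,0,0,0],[0.082,0,0,-0.006,0,0,0],[0.082,0,0,-0.03,0,0,0],[0.087,0,0,-0.05,0,0,0],[0.087,-0.05,0,-0.06,0,0,0],[0.087,-0.05,0,-0.06,0,0,0],[0.087,0,0,-0.03,0,0,0],[0.087,0,0,0,0,0,0]]' 8
python3 - <<'E'
from h import *
im,X=cloud("wrist"); cv2.imwrite("pics/w6.png",im)
rect(X,(.37,.5,.21,.34),.0165,.019); rect(X,(.37,.5,.2,.35),.024,.028); rect(X,(.39,.49,.22,.33),.031,.038)
im,X=cloud("top"); cv2.imwrite("pics/t2.png",cv2.resize(im[140:340,120:480],None,fx=2,fy=2))
m=(X[...,2]>.032)&(X[...,2]<.039)&(X[...,0]>.61)&(X[...,0]<.64)&(X[...,1]>-.42)&(X[...,1]<-.15)
P=X[m]; print("bar",len(P),cv2.minAreaRect((P[:,:2]*1000).astype(np.float32)),[np.median(P[abs(P[:,1]-y)<.02][:,2]) for y in (-.36,-.285,-.21)])
rect(X,(.38,.51,-.36,-.22),.012,.02)
E
```

```text
time: 47.7
position: [0.4323, 0.1943, 0.2289]
tool_rot: [-2.306, -2.133, -0.01]
ft_force: [0.4, 0.3, -1.0]
grip_width: 0.999
grip_force: 0.0
2333 [436.2 273.6] [83.4 59.8] 85.56 z 17.5
437 [408.7 275.8] [63.6  5.2] 85.45 z 25.9
124 [437.8 292.8] [ 1.7 39.3] 85.62 z 33.2
bar 639 ((625.7175903320312, -283.679931640625), (20.858335494995117, 200.37355041503906), 0.3967756927013397) [np.float64(0.0353848507631417), np.float64(0.03542861850847623), np.float64(0.03554950117025618)]
567 [ 444.6 -289.1] [57.1 49.8] 89.2 z 15.3
```

View pics/w6.png

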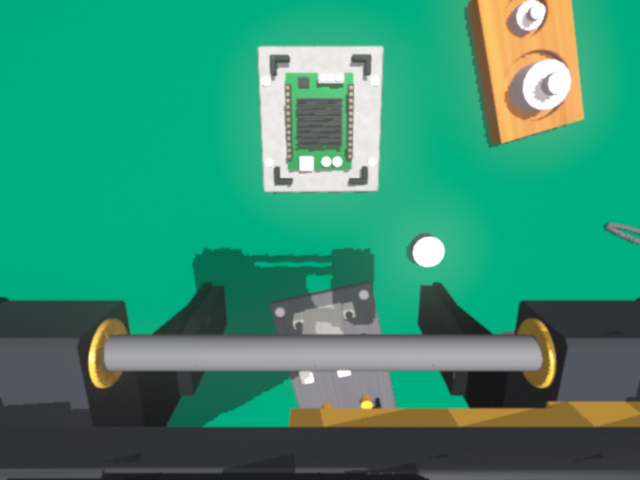

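View pics/t2.png

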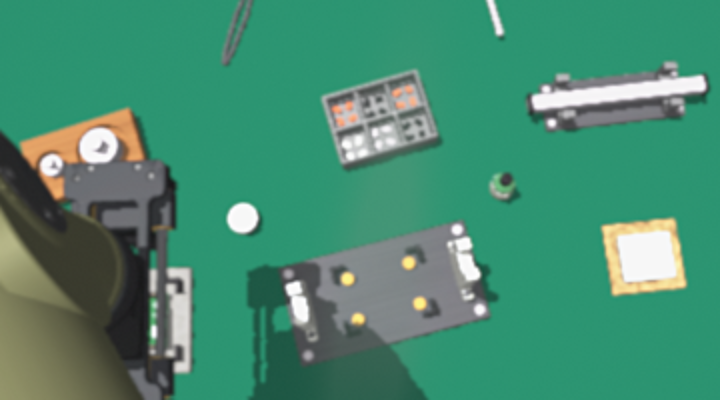

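The board sits flat, heat sink up, inside the nest stops (320,120). The weight stands in the large pocket (545,83). In the top view the bar lies level in both saddles (618,95) and the plate is wholly on the cork (645,257).

```bash
python3 -c "
from bench import ctrl
print(ctrl.close_job())"
```

```text
the job is handed in; nothing more can be done
None
```

The fixture is unloaded in the order asked and the job is handed in at about 48 s of the 144 s limit: the bar lies level in both saddles, the weight stands upright in the large pocket, the plate is flat and wholly on the cork, and the board sits heat sink up on the nest posts; the camera checks after placing agreed with all four, and no judging result came back.

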